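# Hang the rinsed paint pots on the drip carousel and set the drier

### The arm

A 7-joint arm with a two-finger parallel gripper is mounted at the origin on the work surface. World frame = base frame: x ahead of the robot, y to its left, z up, the work surface at z = 0. Lengths are in m, angles in rad, forces in N, time in s.
With the tool pointing down it reaches from about 0.4 to 0.875 m from the base axis. Payload 6.5 kg.
Tool frame: the origin (TCP) lies between the finger pads; the fingertips stand arm.tcp_to_tips ahead of it and the grasp point (between the pads) lies 11 mm behind it (arm.tcp_to_tips is the distance from the TCP to the fingertips, in m); z points along the fingers, y is the line along which they close (so a half turn about z gives the same grasp; the last joint's range is limited). The gripper opens to 85 mm and grips with 20 to 120 N. Pads are 22 mm wide; open, the fingers measure 114 mm over their backs; the gripper's body (76 mm by 85 mm) begins 54 mm behind the grasp point. The pads swing forward as they close: fully open they stand 13 mm farther back than shut.
Start: joints at [1.167, 0.536, -0.004, 1.538, 0.003, 1.067, -0.071], TCP at [0.215, -0.613, 0.239] pointing down, gripper open.
Joint ranges: [-2.7, 2.7], [-0.37, 2.16], [-1.27, 1.26], [0.24, 2.4], [-1.31, 4.45], [0.19, 1.91], [-2.76, 2.76]. Speed limits (rad/s): [2.39, 2.39, 3.14, 3.14, 3.14, 3.14, 3.14].

### API

Orientations are given as a unit quaternion [w, x, y, z].
In Python, from workcell import arm gives the robot as it stands.
- The arm moves only by the shell command python3 -m crank 'ROWS' [FORCE]. ROWS is JSON, a list of rows, each a list of 7 numbers: the opening, from 0 (shut) to 1 (fully open), then the shift along the tool's x, y, z normalised to -1 to 1, where 1 is 0.15 m, then the turn, a rotation vector about the tool's x, y, z normalised to -1 to 1, where 1 is pi rad. A call has 1 to 12 rows; each row is the pose to reach, as a shift and turn from the pose commanded when the call began, along the tool's axes at that moment, turning the shorter way round; what a row does not reach only later rows make up. A row lasts 1/8 s, in which the tool goes at most 62.5 mm and 10.7 degrees, less where a joint would pass 70% of its speed; a pose out of reach is approached as far as the arm can. A call with a number of a shift or a turn outside -1 to 1 is refused whole. A call with a gripper value outside its range is refused whole. The fingers move at their own pace and stop on an object; FORCE is the grip in N (left out, the last holds). Time passes only in rows, so rows that repeat a pose let the fingers close. It gives the time, the measured TCP pose, the force, the opening and the grip force at its end, in the units of the state.
- arm.get_obs(): the state, without advancing time (a new reading comes with each control period).
- arm.capture(name): name is "scene" or "top" or "wrist"; returns (picture, depth): 480x640x3 uint8, blue, green, red; 480x640 float32, m along the optical axis (not along the pixel's ray), 0 where there is no reading.
- arm.camera_model(name): a dict with "K" (3x3 intrinsics, pixels), "R" (3x3) and "t" (3): a world point X has camera coordinates R X + t. Camera axes: x right, y down, z forward; pixel columns grow to the right and rows downward; lengths in m; the calibration is good to about 2 mm. A picture is of the moment at which its call begins: read the wrist's pose just before it. camera_model takes no time and is no camera call; for the wrist camera it gives the pose at the moment of the call.
- arm.finish_job(): hands the job in; it is judged then, once.
The state is a dict: "time": time; "joint_pos": joint angles; "joint_velocities": joint speeds; "effort": joint torques, N m; "position": TCP position; "tcp_rot": TCP orientation; "ft_force": force on the tool from outside, world axes, zero at the start; "moment": the same for the moment, N m; "gripper_width": finger opening in m; "grip_force": force on a finger pad.
Only numpy, scipy, OpenCV 4.12 (cv2) and the standard library are available. Lean on these libraries where they do the work, as an engineer would, in place of code of your own. Each camera call takes 0.05 s, during which the arm holds its last target. There are 200 camera calls.

### The job

Hang every orange paint pot standing on the bench by its bail on an empty hook of the drip-dry carousel, first turning the carousel by its knob each time to bring an empty hook to the open front of its wire guard; leave the grey pots hanging on their own hooks and the other things on the bench undisturbed. Only when all the orange pots hang, turn the drier's blank selector anticlockwise right back to its end stop, and then three clicks clockwise from there.

Things in the scene. Friction and masses are not known exactly. Their poses are not given: they have to be found in the camera images.
- pot_0: Orange paint pot to hang up (may be absent): 60 mm across, 60 mm tall, about 0.16 kg, with a rigid square steel bail on top: two upright flat legs, outer faces at y = -28 and +28 mm, 14 mm wide along x, and a crossbar 8 mm thick. The window (60 high, 44 mm wide) looks along the pot's x. Origin: centre of the underside, z up; the crossbar's underside, where a hook bears, is at z = 120 mm.
- pot_1: Orange paint pot to hang up (may be absent), the same as pot_0, origin and axes too. Like all pots it can be gripped from above across the outer faces of its two bail legs (56 mm wide, closing along the pot's y), which leaves the window free for the hook.
- pot_2: Orange paint pot to hang up (may be absent), the same as pot_0, origin and axes too. Like all pots it can be gripped from above across the outer faces of its two bail legs (56 mm wide, closing along the pot's y), which leaves the window free for the hook.
- hung_0: Grey pot shaped like pot_0 that hangs on hook_0 from the start and must stay there (absent: hook_0 is empty). Origin: centre of its underside; its x lies along the hook.
- hung_1: Grey pot shaped like pot_0 that hangs on hook_1 from the start and must stay there (absent: hook_1 is empty). Origin: centre of its underside; its x lies along the hook.
- hung_2: Grey pot shaped like pot_0 that hangs on hook_2 from the start and must stay there (absent: hook_2 is empty). Origin: centre of its underside; its x lies along the hook.
- hung_3: Grey pot shaped like pot_0 that hangs on hook_3 from the start and must stay there (absent: hook_3 is empty). Origin: centre of its underside; its x lies along the hook.
- hung_4: Grey pot shaped like pot_0 that hangs on hook_4 from the start and must stay there (absent: hook_4 is empty). Origin: centre of its underside; its x lies along the hook.
- stand: Fixed foot (200 mm across) of the carousel, with a level wire guard 232 to 238 mm above the bench, out to 168 mm from the axis. Only the front is open: 80 degrees either side of the stand's own -x direction. Two guard posts stand behind, 165 mm from the axis. Origin: on the axis at bench height, z up. A hook exactly at the front has its resting point at x = -110 mm, y = 0, z = 172 mm here.
- carousel (a joint): Turn of the carousel about its upright axis, rad, anticlockwise from above positive, -9.5 to 9.5. It reads 0 at the start of each run, with hook_0 within 0.35 rad of the front: read the true angle from the hooks' points. Friction 0.12 N m holds it where left. Turned by the red round knob on its axis above the guard: 52 mm across, from 262 to 304 mm above the bench.
- hook_0 (a point): Resting point on a hook of the carousel, turning with it: 110 mm from the axis, 172 mm above the bench, on top of an 8 mm round bar that slopes down from the axis, is level from 95 to 125 mm from the axis and ends in a tip turned up to 194 mm above the bench, 137 mm from the axis. Five hooks, 72 degrees apart, hook_0 to hook_4 anticlockwise from above.
- hook_1 (a point): Resting point on a hook of the carousel, turning with it: 110 mm from the axis, 172 mm above the bench, on top of an 8 mm round bar that slopes down from the axis, is level from 95 to 125 mm from the axis and ends in a tip turned up to 194 mm above the bench, 137 mm from the axis. Five hooks, 72 degrees apart, hook_0 to hook_4 anticlockwise from above.
- hook_2 (a point): Resting point on a hook of the carousel, turning with it: 110 mm from the axis, 172 mm above the bench, on top of an 8 mm round bar that slopes down from the axis, is level from 95 to 125 mm from the axis and ends in a tip turned up to 194 mm above the bench, 137 mm from the axis. Five hooks, 72 degrees apart, hook_0 to hook_4 anticlockwise from above.
- hook_3 (a point): Resting point on a hook of the carousel, turning with it: 110 mm from the axis, 172 mm above the bench, on top of an 8 mm round bar that slopes down from the axis, is level from 95 to 125 mm from the axis and ends in a tip turned up to 194 mm above the bench, 137 mm from the axis. Five hooks, 72 degrees apart, hook_0 to hook_4 anticlockwise from above.
- hook_4 (a point): Resting point on a hook of the carousel, turning with it: 110 mm from the axis, 172 mm above the bench, on top of an 8 mm round bar that slopes down from the axis, is level from 95 to 125 mm from the axis and ends in a tip turned up to 194 mm above the bench, 137 mm from the axis. Five hooks, 72 degrees apart, hook_0 to hook_4 anticlockwise from above.
- selector (a joint): Blank selector, rad, clockwise from above positive. Six click positions 0.4 apart: 0 the anticlockwise end stop, 0.4 the first click, 0.8 the second, 1.2 the third, 2.0 the clockwise stop. Let go, it snaps to the nearest click; about 0.1 N m turns it. At value q the blade lies at the box's yaw + (1.0 - q) rad, counted anticlockwise from above from the box's x axis.
- drier: Fixed blue drier control box, 130 x 110 x 50 mm, origin at the centre of its underside, z up. The blank selector sits in the middle of its top.
- selector_grip (a point): On the selector's axis, 81 mm above the bench, in the blade. The white blade is an upright bar 76 mm long, 16 mm thick, from 59 to 93 mm above the bench, on a black disc 60 mm across.
- spraycan_a: Yellow spray can, 60 mm across, 190 mm tall; a bystander, leave it alone. Origin: centre of its underside.
- spraycan_b: Black spray can, 60 mm across, 190 mm tall; a bystander, leave it alone. Origin: centre of its underside.
- filler_tin: Green filler tin with red lid, 84 mm across, 82 mm tall; a bystander, leave it alone. Origin: centre of its underside.
- screwdriver: Screwdriver, 190 mm long, lying; a bystander, leave it alone. Origin: centre of its underside.
- sanding_block: Cork sanding block, 100 x 60 x 35 mm; a bystander, leave it alone. Origin: centre of its underside.
Things that resemble listed ones, but are neither listed nor needed, are in the scene too. What is shaped like the hung_3 but pink or turquoise is not meant. Leave any pink or purple look-alike of the pot_2 alone.

How it is judged:
On the way, in this order (a step that is already met when the one before it is completed fails the run):
1. an empty hook is turned to the open front of the guard (within 30 degrees) (((x of hook_1 in the frame of stand below -0.095 m and distance between hung_1 and hook_1 above 0.14 m) or (x of hook_2 in the frame of stand below -0.095 m and distance between hung_2 and hook_2 above 0.14 m) or (x of hook_3 in the frame of stand below -0.095 m and distance between hung_3 and hook_3 above 0.14 m) or (x of hook_4 in the frame of stand below -0.095 m and distance between hung_4 and hook_4 above 0.14 m))), for 0.2 s.
2. every orange pot hangs upright on a hook of the carousel (((horizontal distance between pot_0 and hook_0 below 0.06 m and distance between pot_0 and hook_0 between 0.108 and 0.134 m) or (horizontal distance between pot_0 and hook_1 below 0.06 m and distance between pot_0 and hook_1 between 0.108 and 0.134 m) or (horizontal distance between pot_0 and hook_2 below 0.06 m and distance between pot_0 and hook_2 between 0.108 and 0.134 m) or (horizontal distance between pot_0 and hook_3 below 0.06 m and distance between pot_0 and hook_3 between 0.108 and 0.134 m) or (horizontal distance between pot_0 and hook_4 below 0.06 m and distance between pot_0 and hook_4 between 0.108 and 0.134 m)) and angle between each of pot_0, pot_1, pot_2's own z axis and vertical below 0.45 rad and ((horizontal distance between pot_1 and hook_0 below 0.06 m and distance between pot_1 and hook_0 between 0.108 and 0.134 m) or (horizontal distance between pot_1 and hook_1 below 0.06 m and distance between pot_1 and hook_1 between 0.108 and 0.134 m) or (horizontal distance between pot_1 and hook_2 below 0.06 m and distance between pot_1 and hook_2 between 0.108 and 0.134 m) or (horizontal distance between pot_1 and hook_3 below 0.06 m and distance between pot_1 and hook_3 between 0.108 and 0.134 m) or (horizontal distance between pot_1 and hook_4 below 0.06 m and distance between pot_1 and hook_4 between 0.108 and 0.134 m)) and ((horizontal distance between pot_2 and hook_0 below 0.06 m and distance between pot_2 and hook_0 between 0.108 and 0.134 m) or (horizontal distance between pot_2 and hook_1 below 0.06 m and distance between pot_2 and hook_1 between 0.108 and 0.134 m) or (horizontal distance between pot_2 and hook_2 below 0.06 m and distance between pot_2 and hook_2 between 0.108 and 0.134 m) or (horizontal distance between pot_2 and hook_3 below 0.06 m and distance between pot_2 and hook_3 between 0.108 and 0.134 m) or (horizontal distance between pot_2 and hook_4 below 0.06 m and distance between pot_2 and hook_4 between 0.108 and 0.134 m))), for 0.3 s.
3. the selector is turned back to its anticlockwise end stop (value of joint selector below 0.1 rad), for 0.1 s.
4. the selector stands on the third click from the end stop (value of joint selector between 1.08 and 1.32 rad), for 0.3 s.
At the end, for the whole second after the job is handed in: Each orange pot hangs on a hook (its underside's centre 108 to 134 mm from the hook's resting point and within 60 mm sideways of it, tilt under 0.45 rad), each grey pot still hangs so on its own hook, the selector is within 0.12 rad of the third click, carousel and selector at rest (all of step 2 and all of step 4 and horizontal distance between hung_0 and hook_0 below 0.06 m and distance between hung_0 and hook_0 between 0.108 and 0.134 m and angle between each of hung_0, hung_1, hung_2, hung_3, hung_4's own z axis and vertical below 0.45 rad and horizontal distance between hung_1 and hook_1 below 0.06 m and distance between hung_1 and hook_1 between 0.108 and 0.134 m and horizontal distance between hung_2 and hook_2 below 0.06 m and distance between hung_2 and hook_2 between 0.108 and 0.134 m and horizontal distance between hung_3 and hook_3 below 0.06 m and distance between hung_3 and hook_3 between 0.108 and 0.134 m and horizontal distance between hung_4 and hook_4 below 0.06 m and distance between hung_4 and hook_4 between 0.108 and 0.134 m and velocity of joint selector below 0.05 rad/s and velocity of joint carousel between -0.1 and 0.1 rad/s); the robot touches nothing.
It fails at once if a bystander is moved by more than 40 mm (distance of any of spraycan_a, spraycan_b, filler_tin, screwdriver, sanding_block from where it was at the start of the episode above 0.04 m).
Of hung_1, hung_2, hung_3, hung_4 only 1 to 1 are there at a start; the rules pass over those that are not, and their reading is None.
Of pot_0, pot_1, pot_2 only 2 to 3 are there at a start; the rules pass over those that are not, and their reading is None.
At some moment in a run one of pot_0, pot_1, pot_2 may be knocked a few centimetres aside while the robot is not near it.
It also fails if it takes over 210 s, if anything falls off the work surface, if the arm or the gripper's body presses on something with over 40 N, if the wrist force passes 120 N, or if a joint passes its speed limit or range.

## Working session

There is one attempt and no reset: what is moved stays moved. The work goes in short steps, Python scripts to look and compute and a shell command to move; the robot and the scene stay as the last step left them, time stands still between calls to the robot, and variables do not carry over. Pictures are saved under pics/ and viewed, at most 14 in all, crops included, and the job is handed in when it is done.

```bash
mkdir -p pics; ls
python3 - <<'E'
from workcell import arm
import cv2,numpy as np
for n in("scene","top"):
    p,d=arm.capture(n); cv2.imwrite(f"pics/{n}0.png",p); np.save(f"{n}0.npy",d)
    c=arm.camera_model(n); print(n,np.round(c["K"],1).tolist(),np.round(c["R"],3).tolist(),np.round(c["t"],3).tolist())
o=arm.get_obs(); print(o["time"],o["position"],o["tcp_rot"],arm.tcp_to_tips,o["gripper_width"])
E
```

```text
pics
scene [[446.7, 0.0, 320.8], [0.0, 446.7, 245.2], [0.0, 0.0, 1.0]] [[0.658, 0.753, -0.016], [0.48, -0.436, -0.761], [-0.58, 0.493, -0.648]] [-0.423, -0.157, 1.615]
top [[598.4, 0.0, 321.4], [0.0, 598.4, 248.4], [0.0, 0.0, 1.0]] [[0.005, -1.0, -0.007], [-0.987, -0.003, -0.164], [0.164, 0.008, -0.986]] [0.061, 0.571, 1.541]
0.1 [ 0.2152185  -0.61276194  0.23849937] [-7.53723580e-04  9.85766567e-01  1.68118054e-01 -1.67408536e-04] 0.008 0.08529906910126091
```

View pics/scene0.png

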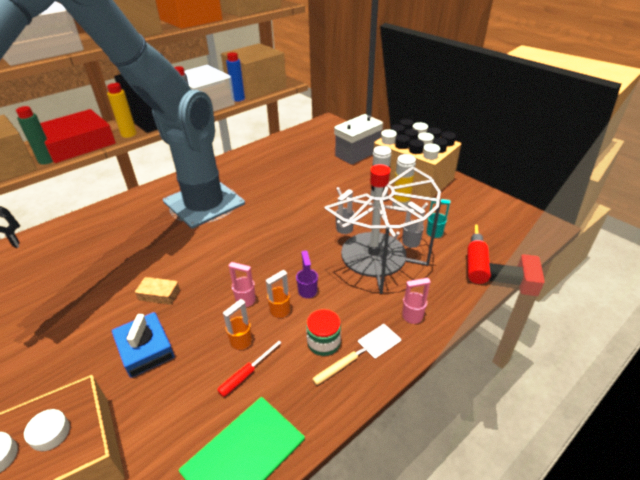

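View pics/top0.png

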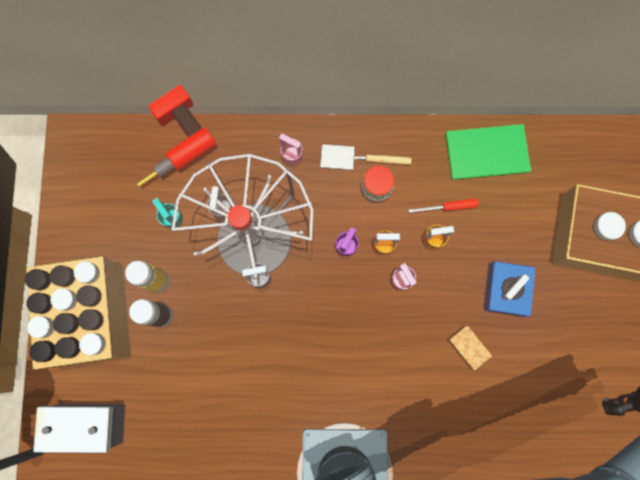

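The scene shows two orange pots at scene (239,332) and (278,300), which are top (437,236) and (386,240). Pink pots stand at top (404,277) and (290,150), a purple one at (346,241) and a turquoise one at (167,213). Grey pots hang at top (258,275), the front hook, and (213,200). The knob is at top (239,216) and the blue drier with its white blade at (512,288).

```bash
cat > h.py <<'E'
from workcell import arm
import cv2,numpy as np
def ray(cam,px):
    c=cam if isinstance(cam,dict) else arm.camera_model(cam); K,R,t=map(np.array,(c["K"],c["R"],c["t"]))
    px=np.atleast_2d(px).astype(float); d=np.c_[px,np.ones(len(px))]@np.linalg.inv(K).T@R
    return -R.T@t,d
def plane(cam,px,z):
    o,d=ray(cam,px); return o+d*((z-o[2])/d[:,2])[:,None]
def tri(c1,p1,c2,p2):
    o1,d1=ray(c1,p1);o2,d2=ray(c2,p2);d1,d2=d1[0],d2[0]
    s=np.linalg.lstsq(np.c_[d1,-d2],o2-o1,rcond=None)[0]
    a,b=o1+d1*s[0],o2+d2*s[1]; return (a+b)/2,np.linalg.norm(a-b)
def pts(cam,depth,mask):
    v,u=np.nonzero((mask>0)&(depth>0)); o,d=ray(cam,np.c_[u,v]); return o+d*depth[v,u][:,None]
def hsv(p,lo,hi): return cv2.inRange(cv2.cvtColor(p,cv2.COLOR_BGR2HSV),np.array(lo),np.array(hi))
def blobs(m,amin):
    n,l,s,c=cv2.connectedComponentsWithStats(m); return [(l==i,s[i],c[i]) for i in range(1,n) if s[i][4]>amin]
def yaw_of(P):
    (c,(w,h),a)=cv2.minAreaRect((P[:,:2]*1e4).astype(np.float32)); 
    b=cv2.boxPoints((c,(w,h),a)); e=[b[1]-b[0],b[2]-b[1]]; e=max(e,key=np.linalg.norm)
    return np.array(c)/1e4,np.round(np.sort([w,h])/1e4,3),np.degrees(np.arctan2(e[1],e[0]))%180
E
python3 - <<'E'
from h import *
np.set_printoptions(precision=4,suppress=True)
T=cv2.imread("pics/top0.png");D=np.load("top0.npy");S=cv2.imread("pics/scene0.png");DS=np.load("scene0.npy")
for nm,I,DD,c in(("top",T,D,"top"),("scene",S,DS,"scene")):
    print(nm)
    for k,lo,hi in(("orange",(8,180,120),(18,255,255)),("grey/wht",(0,0,150),(180,60,255)),("red",(0,200,120),(6,255,255)),("blue",(100,150,80),(125,255,255))):
        for m,s,ce in blobs(hsv(I,lo,hi),60 if k!="grey/wht" else 60):
            if s[4]>2500 or not(100<ce[0]<560 and 90<ce[1]<420): continue
            P=pts(c,DD,m); 
            if len(P)==0: print(k,ce,"nodepth");continue
            z=np.percentile(P[:,2],[5,50,95]); print(k,ce.round(0),s[4],"z",z,*yaw_of(P[P[:,2]>z[2]-.012]))
E
```

```text
top
orange [437. 240.] 86 z [-0.0024  0.0051  0.0528] [ 0.5854 -0.2398] [0.012 0.05 ] 86.799286
orange [385. 245.] 116 z [-0.0019  0.0054  0.055 ] [ 0.5691 -0.1038] [0.017 0.052] 86.56288
grey/wht [291. 143.] 175 z [-0.001   0.1245  0.1309] [0.8421 0.1467] [0.016 0.056] 60.443928
grey/wht [338. 157.] 827 z [-0.0047  0.002   0.0087] [0.8382 0.0055] [0.071 0.125] 85.07856
grey/wht [425. 209.] 104 z [-0.0031  0.013   0.0212] [ 0.6871 -0.2205] [0.008 0.092] 97.848915
grey/wht [442. 230.] 159 z [0.0101 0.1266 0.132 ] [ 0.6044 -0.2415] [0.015 0.057] 97.28199
grey/wht [255. 262.] 1321 z [0.0062 0.0147 0.1826] [0.5255 0.2237] [0.055 0.12 ] 175.37788
grey/wht [388. 236.] 162 z [0.0367 0.1266 0.1322] [ 0.5885 -0.1053] [0.015 0.057] 90.56115
grey/wht [232. 250.] 74 z [0.0052 0.0115 0.0181] [0.5716 0.3058] [0.01  0.065] 121.10945
grey/wht [137. 273.] 508 z [0.0049 0.1893 0.1949] [0.4878 0.5058] [0.054 0.054] 146.24934
grey/wht [407. 275.] 231 z [0.0004 0.1243 0.1317] [ 0.493 -0.153] [0.016 0.056] 29.129177
grey/wht [517. 286.] 223 z [0.0593 0.0917 0.0977] [ 0.467  -0.4362] [0.017 0.077] 136.7681
[... 2448 characters left out ...]
73. 344.] 955 z [-0.001   0.0025  0.0188] [ 0.8368 -0.0648] [0.019 0.233] 91.16317
grey/wht [323. 345.] 217 z [0.0251 0.0373 0.0499] [ 0.7786 -0.111 ] [0.03  0.078] 48.02857
grey/wht [266. 353.] 111 z [-0.0021  0.0144  0.0173] [ 0.6955 -0.2243] [0.007 0.09 ] 97.549324
red [379. 175.] 360 z [0.2678 0.2967 0.3042] [0.6091 0.2425] [0.048 0.051] 170.05438
red [478. 262.] 872 z [0.0122 0.052  0.0612] [0.8561 0.4204] [0.051 0.135] 126.83094
red [323. 322.] 707 z [0.0771 0.0812 0.0841] [ 0.7564 -0.0912] [0.078 0.079] 9.031425
red [235. 379.] 466 z [0.0049 0.0215 0.0263] [ 0.7086 -0.3203] [0.024 0.094] 97.978065
blue [142. 344.] 1494 z [0.0369 0.0493 0.0524] [ 0.4778 -0.4392] [0.107 0.13 ] 171.64459
```

```bash
cat >> h.py <<'E'
from scipy.spatial.transform import Rotation as Ro
def tool():
    o=arm.get_obs(); q=np.array(o["tcp_rot"]); return np.array(o["position"]),Ro.from_quat(q[[1,2,3,0]])
def heading(R): x=R.as_matrix()[:,0]; return np.degrees(np.arctan2(x[1],x[0]))
def go(p,psi=None,start=None):
    """print shift (units of .15 m) and turn (units of pi) to TCP p, tool down, x heading psi deg"""
    P,R=start or tool(); psi=heading(R) if psi is None else psi
    T=Ro.from_euler("z",psi,degrees=True)*Ro.from_euler("x",180,degrees=True)
    print("from",P.round(4),"head",round(heading(R),1),"shift",(R.inv().apply(np.array(p)-P)/.15).round(3),"turn",((R.inv()*T).as_rotvec()/np.pi).round(3))
E
for i in 1 2 3; do python3 -m crank '[[1,0.85,-0.99,-0.3,0,0,0],[1,0.85,-0.99,-0.3,0,0,0],[1,0.85,-0.99,-0.3,0,0,0],[1,0.85,-0.99,-0.3,0,0,0],[1,0.85,-0.99,-0.3,0,0,0]]'; done
python3 -m crank '[[1,0.85,-0.99,-0.3,0,0,0],[1,0.85,-0.99,-0.3,0,0,0],[1,0.85,-0.99,-0.3,0,0,0],[1,0.85,-0.99,-0.3,0,0,0],[1,0.85,-0.99,-0.3,0,0,0],[1,0.85,-0.99,-0.3,0,0,0]]'
python3 - <<'E'
from h import *
o=arm.get_obs();print(o["time"],o["joint_pos"].round(3) if hasattr(o["joint_pos"],"round") else o["joint_pos"])
c=arm.camera_model("wrist");P,R=tool();print(np.round(c["K"],1).tolist());C=-np.array(c["R"]).T@c["t"]
print("cam in tool",R.inv().apply(C-P),"axes in tool (rows x,y,z of cam)\n",R.inv().apply(np.array(c["R"])).round(3))
p,d=arm.capture("wrist");cv2.imwrite("pics/w1.png",p);np.save("w1.npy",d)
p,d=arm.capture("top");cv2.imwrite("pics/top1.png",p)
E
```

```text
time: 0.72
position: [0.2867, -0.4307, 0.2845]
tcp_rot: [0.0, 0.986, 0.169, -0.0]
ft_force: [1.1, -0.8, 0.8]
gripper_width: 0.0853
grip_force: 0.0
time: 1.35
position: [0.3575, -0.2498, 0.3291]
tcp_rot: [0.0, 0.986, 0.168, -0.0]
ft_force: [0.4, -0.2, -0.6]
gripper_width: 0.0853
grip_force: 0.0
time: 1.98
position: [0.4288, -0.068, 0.3737]
tcp_rot: [-0.0, 0.986, 0.167, -0.0]
ft_force: [0.3, -0.7, -0.1]
gripper_width: 0.0853
grip_force: 0.0
time: 2.72
position: [0.4997, 0.1129, 0.4184]
tcp_rot: [0.001, 0.986, 0.166, -0.001]
ft_force: [-0.4, 0.2, 0.1]
gripper_width: 0.0857
grip_force: 0.0
2.725 [ 0.188  0.199 -0.586  1.62   0.113  1.359 -1.651]
[[411.4, 0.0, 321.4], [0.0, 411.4, 235.8], [0.0, 0.0, 1.0]]
cam in tool [ 0.078094   -0.00055529 -0.13437352] axes in tool (rows x,y,z of cam)
 [[-0.     1.    -0.001]
 [-0.952 -0.    -0.307]
 [-0.307  0.001  0.952]]
```

View pics/w1.png

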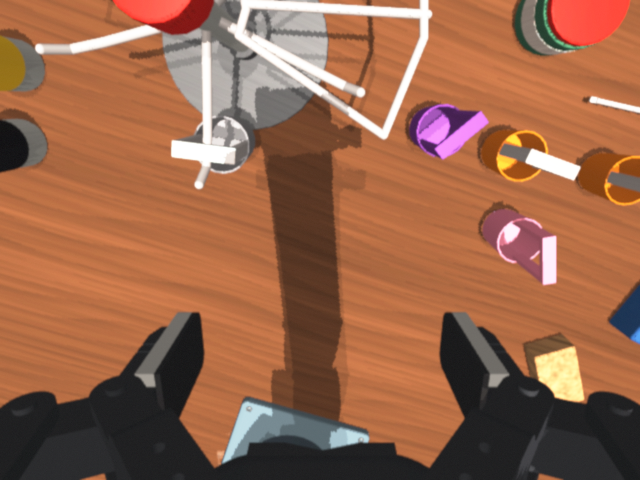

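The wrist view shows hook_0 with its grey pot at (205,150). Hook_4 is bare, with its tip at (40,48), and hook_1 is bare, with its tip at (360,93). The purple pot is at (445,130), the orange pots at (525,160) and (612,178), and the knob is cut off at the top.

Next I measure the axis, the hook angles and the guard opening.

Run:
```python
from h import *
np.set_printoptions(precision=4,suppress=True)
T=cv2.imread("pics/top0.png");S=cv2.imread("pics/scene0.png")
red=lambda I:hsv(I,(0,180,90),(6,255,255))|hsv(I,(174,180,90),(180,255,255))
for nm,I,(u,v) in(("top",T,(239,216)),("scene",S,(379,172))):
    for m,s,c in blobs(red(I),100):
        if abs(c[0]-u)<12 and abs(c[1]-v)<12:
            q,r=cv2.minEnclosingCircle(np.argwhere(m)[:,::-1].astype(np.float32)); print(nm,c,s,q,r,"on z=.304",plane(nm,[q],.304))
            if nm=="scene": # top rim ellipse only
                y0=s[1]; print("top-face centre px", s[0]+s[2]/2, y0, "bottom",y0+s[3])
c0=arm.camera_model("wrist")
ax=plane("top",[[239,216]],.304)[0]
for k,px in(("h0",(200,183)),("h4",(40,48)),("h1",(360,93))):
    p=plane(c0,[px],.194)[0]-ax; print(k,p,np.hypot(*p[:2]),np.degrees(np.arctan2(p[1],p[0])))
for k,px in(("gL",(173,228)),("gR",(312,240))):
    p=plane("top",[px],.235)[0]-ax; print(k,p,np.hypot(*p[:2]),np.degrees(np.arctan2(p[1],p[0]))%360)
p=plane(c0,[(385,133)],.235)[0]-ax; print("gR wrist",p,np.hypot(*p[:2]),np.degrees(np.arctan2(p[1],p[0]))%360)
big=lambda I,x,y,w,h,f:cv2.resize(I[y:y+h,x:x+w],None,fx=f,fy=f,interpolation=cv2.INTER_CUBIC)
cv2.imwrite("pics/crop1.png",np.hstack([big(T,150,130,180,170,3.5)[:595,:400*2],]))
```

```text
scene [379.291  175.2672] [370 165  20  22 378] (379.72857666015625, 175.27142333984375) 12.424918174743652 on z=.304 [[0.6297 0.2212 0.304 ]]
top-face centre px 380.0 165 bottom 187
h0 [-0.1264 -0.0282 -0.11  ] 0.12954462232129843 -167.4439973152483
h4 [-0.0623  0.1188 -0.11  ] 0.13412179621064388 117.66359649384242
h1 [-0.0102 -0.1347 -0.11  ] 0.13505177593368425 -94.3376340910431
gL [-0.0141  0.165  -0.069 ] 0.16559771537754112 94.87092423184903
gR [-0.0417 -0.1624 -0.069 ] 0.16767670517732644 255.60412445347293
gR wrist [-0.0326 -0.1593 -0.069 ] 0.1626149455855646 258.41934269606645
```

View pics/crop1.png

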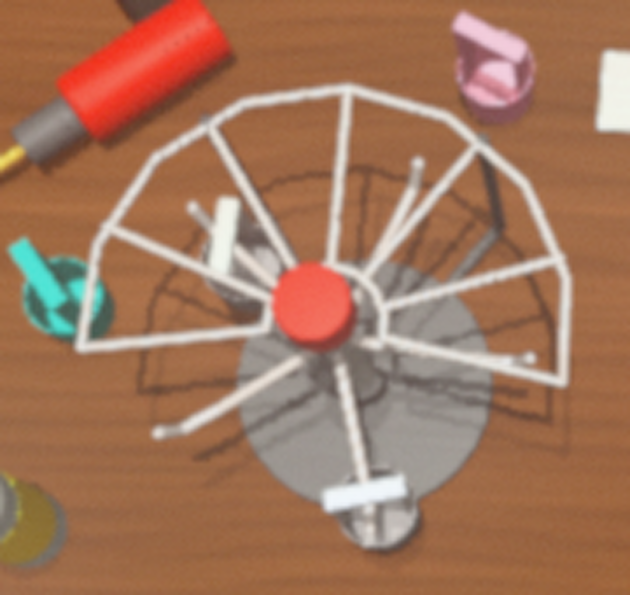

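The crop confirms it. Bare hooks have their tips at crop (155,432) for h4, (530,358) for h1 and (415,160) for h2. Grey pots hang on h0 at (365,500) and h3 at (225,235). The guard opens at the bottom of the crop, towards the robot.

Run:
```python
from h import *
from scipy.optimize import least_squares
np.set_printoptions(precision=4,suppress=True)
C=np.array([[155,432],[530,358],[415,160],[192,208]])/3.5+[150,130]; off=np.radians([-72,72,144,216])
p=plane("top",C,.194)[:,:2]; q=plane("wrist",[(200,183),(40,48),(360,93)],.194)[:,:2]
def fit(P,o):
    f=lambda v:(v[:2]+.137*np.c_[np.cos(v[2]+o),np.sin(v[2]+o)]-P).ravel()
    r=least_squares(f,[.6,.24,np.pi]); print(r.x[:2],np.degrees(r.x[2]),"res mm",(r.fun*1000).round(1)); return r.x
fit(p,off); fit(q,np.radians([0,-72,72]))
kt=[[239.7,217.4]]; print("knob top plane",plane("top",kt,.304)," tri w scene",*tri("top",kt,"scene",[[379.7,170.5]]))
for h in(0,2): print("h4/h1 tip tri",tri("top",[C[h//2]],"wrist",[[(40,48),(360,93)][h//2]]))
go([.61,.24,.42])
```

```text
[0.6009 0.248 ] 191.83886965022788 res mm [-0.4 -1.2  0.5  1.  -1.1 -1.   1.   1.2]
[0.6072 0.2469] 191.75832927983325 res mm [-1.6  0.6  0.3  0.5  1.3 -1.1]
knob top plane [[0.598  0.2448 0.304 ]]  tri w scene [0.6018 0.2482 0.2943] 0.005043976855502557
h4/h1 tip tri (array([0.5364, 0.3717, 0.182 ]), np.float64(0.0033179272299143836))
h4/h1 tip tri (array([0.5914, 0.1108, 0.1691]), np.float64(0.0025038803659973964))
from [0.4996 0.1138 0.4188] head 19.2 shift [ 0.971 -0.553 -0.009] turn [0. 0. 0.]
```

```bash
python3 -m crank '[[1,0.95,-0.57,0.2,0,0,0],[1,0.95,-0.57,0.2,0,0,0],[1,0.95,-0.57,0.2,0,0,0],[1,0.95,-0.57,0.2,0,0,0],[1,0.95,-0.57,0.2,0,0,0],[1,0.95,-0.57,0.2,0,0,0]]'
python3 - <<'E'
from h import *
np.set_printoptions(precision=4,suppress=True)
c=arm.camera_model("wrist");p,d=arm.capture("wrist");cv2.imwrite("pics/w2.png",p);np.save("w2.npy",d)
m=hsv(p,(0,180,90),(6,255,255))|hsv(p,(174,180,90),(180,255,255))
P=pts(c,d,m); P=P[np.hypot(P[:,0]-.604,P[:,1]-.247)<.06]; t=P[P[:,2]>np.percentile(P[:,2],50)-.006]
print(tool()[0],"z",np.percentile(P[:,2],[5,50,95]),"centre",cv2.minEnclosingCircle((t[:,:2]*1e4).astype(np.float32)))
go([.604,.247,.29])
E
```

```text
time: 3.58
position: [0.6059, 0.2424, 0.3901]
tcp_rot: [0.001, 0.986, 0.167, 0.001]
ft_force: [0.2, -0.1, 0.5]
gripper_width: 0.0853
grip_force: 0.0
[0.6059 0.2426 0.3902] z [0.2859 0.3035 0.3047] centre ((6070.4189453125, 2472.3115234375), 258.3035583496094)
from [0.6059 0.2426 0.3902] head 19.3 shift [-0.003 -0.033  0.668] turn [ 0. -0. -0.]
```

View pics/w2.png

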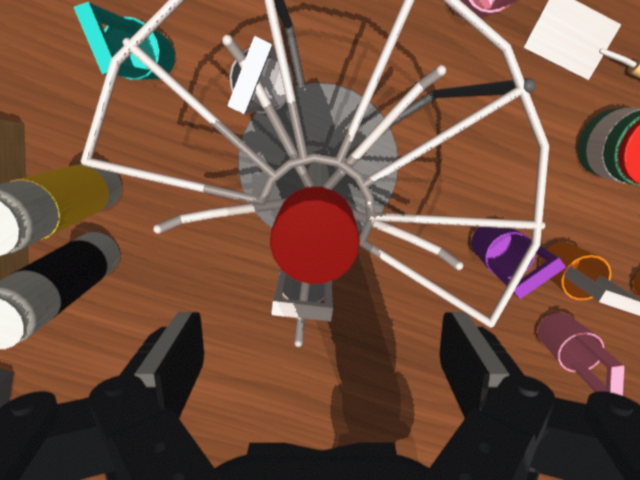

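The wrist view has the knob centred at (315,235), so its centre is (0.607, 0.247) with its top at 0.304. I'll descend and grip it.

```bash
python3 -m crank '[[1,0.017,-0.027,0.4,0,0,0],[1,0.017,-0.027,0.76,0,0,0],[1,0.017,-0.027,0.76,0,0,0],[1,0.017,-0.027,0.76,0,0,0],[0,0.017,-0.027,0.76,0,0,0],[0,0.017,-0.027,0.76,0,0,0],[0,0.017,-0.027,0.76,0,0,0],[0,0.017,-0.027,0.76,0,0,0],[0,0.017,-0.027,0.76,0,0,0]]' 50
python3 -m crank '[[0,0,0,0,0,0,-0.05],[0,0,0,0,0,0,-0.1],[0,0,0,0,0,0,-0.15],[0,0,0,0,0,0,-0.2],[0,0,0,0,0,0,-0.25],[0,0,0,0,0,0,-0.3],[0,0,0,0,0,0,-0.311],[0,0,0,0,0,0,-0.311]]'
python3 -m crank '[[1,0,0,0,0,0,0],[1,0,0,0,0,0,0],[1,0,0,0,0,0,0],[1,0,0,-0.4,0,0,0],[1,0,0,-0.76,0,0,0],[1,0,0,-0.76,0,0,0],[1,0,0,-0.76,0,0,0]]'
python3 - <<'E'
from h import *
c=arm.camera_model("wrist");p,d=arm.capture("wrist");cv2.imwrite("pics/w3.png",p);np.save("w3.npy",d)
p,d=arm.capture("top");cv2.imwrite("pics/top3.png",p);np.save("top3.npy",d)
print(tool()[0],heading(tool()[1]))
E
```

```text
time: 4.75
position: [0.6085, 0.2475, 0.2779]
tcp_rot: [0.001, 0.986, 0.167, 0.002]
ft_force: [0.0, -3.7, 8.1]
gripper_width: 0.0511
grip_force: 51.9
time: 5.75
position: [0.6077, 0.2483, 0.2779]
tcp_rot: [0.001, 0.792, 0.611, 0.001]
ft_force: [-3.0, -4.2, 9.3]
gripper_width: 0.0506
grip_force: 52.0
time: 6.62
position: [0.6067, 0.2486, 0.3887]
tcp_rot: [0.0, 0.792, 0.611, -0.0]
ft_force: [-0.3, -0.6, -0.8]
gripper_width: 0.0858
grip_force: 0.0
[0.6064618  0.24823186 0.3875616 ] 75.33993222065948
```

View pics/w3.png

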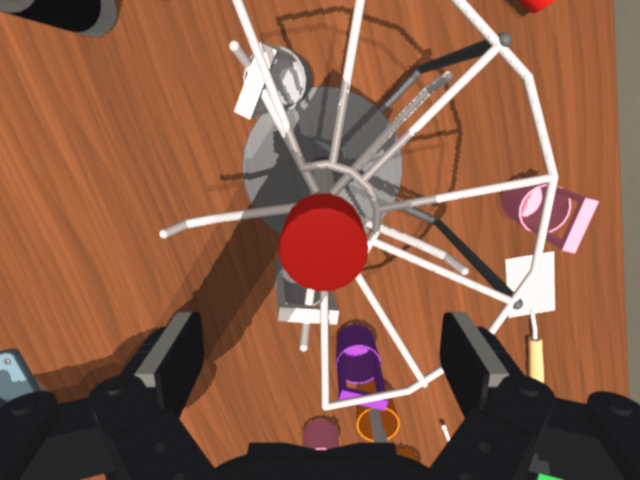

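Hook_4's bare tip is at (165,234), facing the robot at the guard's open front. Both grey pots still hang, at (255,90) and (300,310). Now I go and look at the orange pots, turning the tool to heading 180° so the camera stays on the robot side.

```bash
python3 - <<'E'
from h import *
p=plane("wrist",[(165,234)],.194)[0]-[.607,.2475,0]; print(p,np.hypot(*p[:2]),np.degrees(np.arctan2(p[1],p[0])))
E
for i in 1 2 3; do python3 -m crank '[[0.9,-0.9,0.223,0.089,0,0,0],[0.9,-0.9,0.223,0.089,0,0,0],[0.9,-0.9,0.223,0.089,0,0,0],[0.9,-0.9,0.223,0.089,0,0,0]]' >/dev/null; done
python3 -m crank '[[0.9,0,0,0,0,0,-0.583],[0.9,0,0,0,0,0,-0.583],[0.9,0,0,0,0,0,-0.583],[0.9,0,0,0,0,0,-0.583],[0.9,0,0,0,0,0,-0.583],[0.9,0,0,0,0,0,-0.583],[0.9,0,0,0,0,0,-0.583],[0.9,0,0,0,0,0,-0.583],[0.9,0,0,0,0,0,-0.583],[0.9,0,0,0,0,0,-0.583],[0.9,0,0,0,0,0,-0.583],[0.9,0,0,0,0,0,-0.583]]'
cat >> h.py <<'E'
def bars(c,p,d,tag=""):
    """white/grey crossbars: centre, size, yaw, height, hue of what lies below"""
    for m,s,ce in blobs(hsv(p,(0,0,150),(180,70,255)),150):
        P=pts(c,d,m); t=P[(P[:,2]>.118)&(P[:,2]<.14)]
        if len(t)<100: continue
        t=t[np.abs(t[:,2]-np.median(t[:,2]))<.004]; q,wh,a=yaw_of(t)
        print(tag,"bar px",ce.round(0),"z",np.median(t[:,2]).round(4),"c",q.round(4),wh,"yaw",round(a,1))
E
python3 - <<'E'
from h import *
c=arm.camera_model("wrist");p,d=arm.capture("wrist");cv2.imwrite("pics/w4.png",p);np.save("w4.npy",d)
print(arm.get_obs()["joint_pos"],tool()[0],heading(tool()[1]));bars(c,p,d)
E
```

```text
[-0.13493519  0.00888595  0.194     ] 0.1352274610887556 176.23231574179007
time: 9.72
position: [0.6019, -0.1662, 0.3497]
tcp_rot: [0.0, -0.002, 1.0, 0.0]
ft_force: [-0.1, -0.5, -0.1]
gripper_width: 0.0767
grip_force: 0.0
[ 0.90906128  0.65754747 -1.1580659   1.43155814  0.6002095   1.436932
  1.32830777] [ 0.6017328  -0.16684533  0.34963201] -179.73304086356603
 bar px [391. 189.] z 0.1277 c [ 0.5937 -0.106 ] [0.014 0.056] yaw 90.5
 bar px [234. 206.] z 0.1277 c [ 0.6101 -0.2432] [0.014 0.056] yaw 98.8
```

View pics/w4.png

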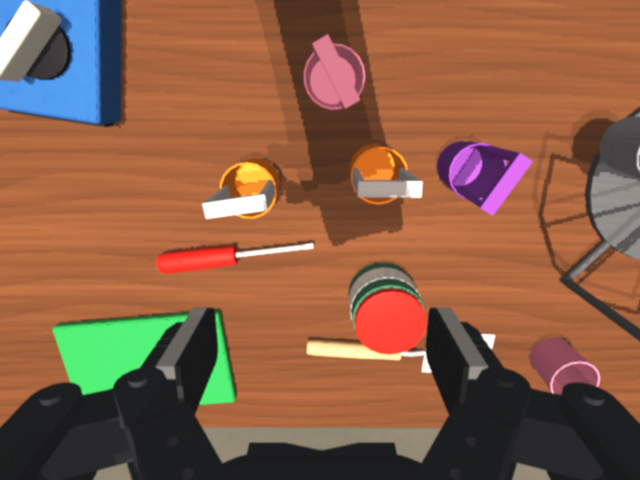

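Naming the candidates in this picture: orange pots are at (390,180) and (240,200), pink ones at (335,75) and (570,365), and purple at (480,175). Only the two orange ones fit. I'll confirm with a crop while approaching from above.

```bash
python3 - <<'E'
import cv2
p=cv2.imread("pics/w4.png")[120:240,180:540]; cv2.imwrite("pics/crop2.png",cv2.resize(p,None,fx=2,fy=2,interpolation=2))
E
python3 -m crank '[[0.9,0.053,0.405,0,0,0,-0.004],[0.9,0.053,0.405,0.4,0,0,-0.004],[0.9,0.053,0.405,0.8,0,0,-0.004],[0.9,0.053,0.405,0.8,0,0,-0.004],[0.9,0.053,0.405,0.8,0,0,-0.004]]'
python3 - <<'E'
from h import *
c=arm.camera_model("wrist");p,d=arm.capture("wrist");cv2.imwrite("pics/w5.png",p);bars(c,p,d)
go([.5937,-.106,.089],-179.5)
E
```

```text
time: 10.4
position: [0.5945, -0.1071, 0.2317]
tcp_rot: [0.001, -0.008, 1.0, 0.0]
ft_force: [0.2, -0.6, 0.3]
gripper_width: 0.0766
grip_force: 0.0
 bar px [323. 239.] z 0.1278 c [ 0.5941 -0.1061] [0.014 0.056] yaw 89.7
 bar px [102. 260.] z 0.1278 c [ 0.6101 -0.2429] [0.015 0.058] yaw 98.5
from [ 0.5949 -0.1072  0.2323] head -179.0 shift [0.012 0.008 0.955] turn [0.    0.001 0.003]
```

View pics/crop2.png

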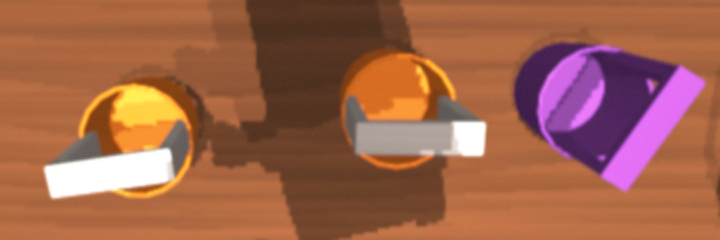

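The crop confirms two orange pots, at crop (145,150) and (400,110), with the purple look-alike at the right. I'll grip the one at (0.594,-0.106) and lift it.

```bash
python3 -m crank '[[0.9,0.008,0.008,0.4,0,0,0],[0.9,0.008,0.008,0.8,0,0,0],[0.9,0.008,0.008,0.955,0,0,0],[0.9,0.008,0.008,0.955,0,0,0],[0.9,0.008,0.008,0.955,0,0,0],[0,0.008,0.008,0.955,0,0,0],[0,0.008,0.008,0.955,0,0,0],[0,0.008,0.008,0.955,0,0,0],[0,0.008,0.008,0.955,0,0,0],[0,0.008,0.008,0.955,0,0,0]]' 40
python3 -m crank '[[0,0,0,-0.2,0,0,0],[0,0,0,-0.4,0,0,0],[0,0,0,-0.7,0,0,0],[0,0,0,-1,0,0,0],[0,0,0,-1,0,0,0],[0,0,0,-1,0,0,0]]'
python3 - <<'E'
from h import *
P,R=tool(); go([.42,-.02,P[2]],-179.5); print(arm.get_obs()["joint_pos"])
c=arm.camera_model("wrist");p,d=arm.capture("wrist");cv2.imwrite("pics/w6.png",p)
E
```

```text
time: 11.7
position: [0.5934, -0.1064, 0.0881]
tcp_rot: [0.002, -0.009, 1.0, -0.0]
ft_force: [-1.2, 0.7, 6.2]
gripper_width: 0.0555
grip_force: 42.5
time: 12.45
position: [0.5915, -0.1069, 0.2357]
tcp_rot: [-0.0, -0.009, 1.0, -0.0]
ft_force: [-0.7, -0.3, -1.4]
gripper_width: 0.0556
grip_force: 43.4
from [ 0.5915 -0.1069  0.2357] head -179.0 shift [1.133 0.599 0.   ] turn [-0.    -0.     0.003]
[ 0.8255705   0.71555096 -1.09753157  1.63342894  0.67217515  1.21866365
  1.17058461]
```

Gripped: the width is 55.6 mm and holds after the lift. I carry it along the robot side to the front of hook_4.

```bash
python3 -m crank '[[0,0.3,0.2,0,0,0,0],[0,0.6,0.4,0,0,0,0],[0,0.9,0.5,0,0,0,0],[0,0.97,0.5,0,0,0,0],[0,0.97,0.5,0,0,0,0]]'
python3 -m crank '[[0,0.07,0.3,0,0,0,0],[0,0.07,0.6,0,0,0,0],[0,0.07,0.99,0,0,0,0],[0,0.07,0.99,0,0,0,0],[0,0.07,0.99,0,0,0,0]]'
python3 -m crank '[[0,0,0.3,0,0,0,0.01],[0,0,0.6,0,0,0,0.027],[0,0,0.92,0,0,0,0.027],[0,0,0.92,0,0,0,0.027],[0,0,0.92,0,0,0,0.027],[0,0,0.92,0,0,0,0.027]]'
python3 - <<'E'
from h import *
go([.437,.2588,.181],176.2); go([.497,.2548,.181],176.2); print(arm.get_obs()["joint_pos"])
c=arm.camera_model("wrist");p,d=arm.capture("wrist");cv2.imwrite("pics/w7.png",p)
E
```

```text
time: 13.12
position: [0.4448, -0.0349, 0.2356]
tcp_rot: [-0.0, -0.008, 1.0, -0.0]
ft_force: [0.9, -0.4, -0.5]
gripper_width: 0.0555
grip_force: 43.3
time: 13.75
position: [0.433, 0.1142, 0.2357]
tcp_rot: [-0.0, -0.009, 1.0, 0.0]
ft_force: [0.7, -0.1, -2.2]
gripper_width: 0.0557
grip_force: 43.7
time: 14.5
position: [0.4306, 0.2499, 0.2355]
tcp_rot: [-0.0, 0.036, 0.999, -0.001]
ft_force: [0.7, -0.8, -0.8]
gripper_width: 0.0551
grip_force: 44.1
from [0.4306 0.2499 0.2355] head 175.9 shift [-0.038  0.063  0.364] turn [-0.    -0.    -0.002]
from [0.4306 0.2499 0.2355] head 175.9 shift [-0.439  0.064  0.363] turn [-0.    -0.    -0.002]
[ 0.23468093  0.51035148 -1.10074457  1.89275407  0.52191688  1.06466722
  0.41835122]
```

View pics/w7.png

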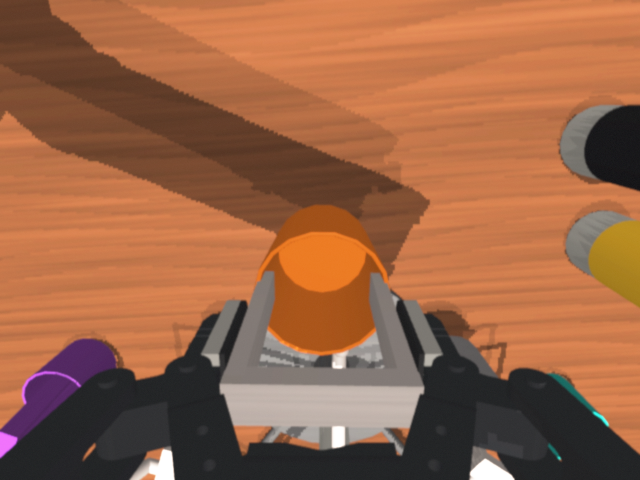

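The pot is held upright at (325,290), and the bare hook shows through its bail window at (338,365). I insert it, lower it, then check.

```bash
python3 -m crank '[[0,-0.038,0.063,0.2,0,0,0],[0,-0.038,0.063,0.35,0,0,0],[0,-0.038,0.063,0.35,0,0,0],[0,-0.15,0.063,0.35,0,0,0],[0,-0.25,0.063,0.35,0,0,0],[0,-0.35,0.063,0.35,0,0,0],[0,-0.44,0.063,0.35,0,0,0],[0,-0.44,0.063,0.35,0,0,0],[0,-0.44,0.063,0.35,0,0,0]]'
python3 -m crank '[[0,0,0,0.1,0,0,0],[0,0,0,0.18,0,0,0],[0,0,0,0.24,0,0,0],[0,0,0,0.27,0,0,0],[0,0,0,0.27,0,0,0]]'
python3 - <<'E'
from h import *
for n in("wrist","scene"):
    p,d=arm.capture(n);cv2.imwrite(f"pics/{n}8.png",p)
    if n=="scene": s=p[110:310,290:490]
cv2.imwrite("pics/c8.png",np.hstack([cv2.resize(cv2.imread("pics/wrist8.png"),(400,300)),cv2.resize(s,(300,300),interpolation=2)]))
E
```

```text
time: 15.68
position: [0.4956, 0.2574, 0.1834]
tcp_rot: [-0.0, 0.033, 0.999, -0.0]
ft_force: [-0.3, -0.4, -1.2]
gripper_width: 0.0557
grip_force: 44.1
time: 16.3
position: [0.496, 0.2572, 0.1427]
tcp_rot: [-0.0, 0.034, 0.999, -0.0]
ft_force: [-0.2, 1.0, -1.3]
gripper_width: 0.0553
grip_force: 44.1
```

View pics/c8.png

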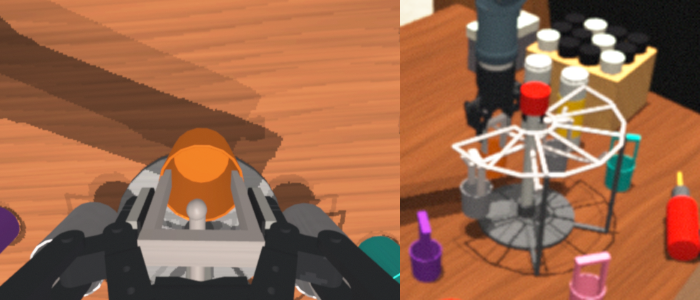

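The hook's tip now stands inside the bail window at crop (198,210), and the crossbar is over the hook. The force shows the bail isn't bearing yet, so I lower a little more.

```bash
python3 -m crank '[[0,0,0,0.015,0,0,0],[0,0,0,0.025,0,0,0],[0,0,0,0.025,0,0,0],[0,0,0,0.025,0,0,0]]'
```

```text
time: 16.9
position: [0.4965, 0.2576, 0.1399]
tcp_rot: [0.0, 0.034, 0.999, 0.0]
ft_force: [-0.7, -0.3, 5.8]
gripper_width: 0.0552
grip_force: 44.7
```

```bash
python3 -m crank '[[0.5,0,0,0,0,0,0],[0.9,0,0,0,0,0,0],[0.9,0,0,0,0,0,0],[0.9,0,0,0,0,0,0],[0.9,0,0,-0.2,0,0,0],[0.9,0,0,-0.5,0,0,0],[0.9,0,0,-0.9,0,0,0],[0.9,0.3,0,-0.99,0,0,0],[0.9,0.5,0,-0.99,0,0,0],[0.9,0.5,0,-0.99,0,0,0]]'
python3 - <<'E'
from h import *
p,d=arm.capture("wrist");cv2.imwrite("pics/w9.png",p);c=arm.camera_model("wrist")
m=hsv(p,(0,0,120),(180,70,255)); P=pts(c,d,m); t=P[(P[:,2]>.165)&(P[:,2]<.187)&(np.hypot(P[:,0]-.497,P[:,1]-.255)<.045)]
print("bar",len(t),np.median(t[:,2]),yaw_of(t[t[:,2]>np.percentile(t[:,2],80)-.005])); print(arm.get_obs()["joint_pos"])
m=hsv(p,(8,180,100),(18,255,255));P=pts(c,d,m);P=P[np.hypot(P[:,0]-.497,P[:,1]-.255)<.06];r=P[P[:,2]>P[:,2].max()-.008];print("rim",r[:,2].max(),cv2.minEnclosingCircle((r[:,:2]*1e4).astype(np.float32)))
go([.607,.2475,.388])
E
```

```text
time: 18.15
position: [0.4196, 0.2625, 0.288]
tcp_rot: [0.0, 0.032, 0.999, -0.001]
ft_force: [0.7, -1.6, 0.5]
gripper_width: 0.0771
grip_force: 0.0
bar 2599 0.17886146044012596 (array([0.51625688, 0.2551917 ]), array([0.052, 0.056]), np.float32(84.42612))
[ 0.25622053  0.44204731 -1.15200608  1.83761146  0.44334853  1.15283537
  0.45684675]
rim 0.11334645922816627 ((4975.9375, 2557.704345703125), 296.1329650878906)
from [0.4212 0.262  0.2879] head 176.2 shift [-1.243 -0.015 -0.666] turn [-0.  0. -0.]
```

View pics/w9.png

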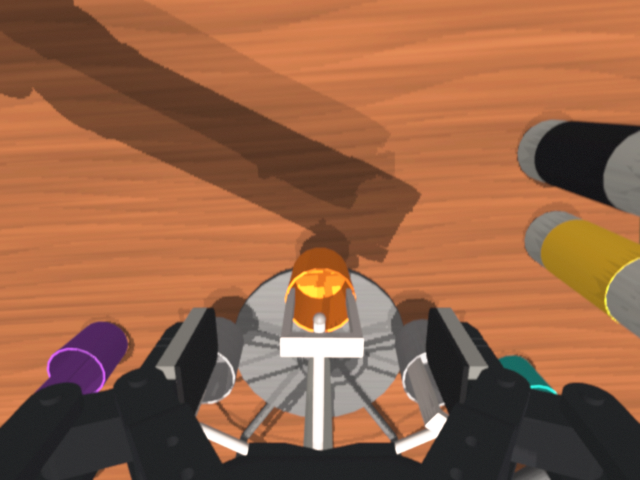

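The orange pot hangs at (320,290) on hook_4: its rim is at z=0.113, so its base is about 0.053, and the crossbar is across the hook. The grey pots hang at (220,370) and (425,390).

Next I go over the knob and turn it −144° to bring hook_1 to the front.

```bash
python3 -m crank '[[1,0,0,-0.666,0,0,0],[1,0,0,-0.666,0,0,0],[1,-0.62,-0.007,-0.666,0,0,0],[1,-0.62,-0.007,-0.666,0,0,0],[1,-0.62,-0.007,-0.666,0,0,0],[1,-0.62,-0.007,-0.666,0,0,0]]'
python3 -m crank '[[1,-0.62,-0.008,0,0,0,0],[1,-0.62,-0.008,0,0,0,0],[1,-0.62,-0.008,0,0,0,0],[1,-0.62,-0.008,0,0,0,0]]'
python3 - <<'E'
from h import *
np.set_printoptions(precision=4,suppress=True)
c=arm.camera_model("wrist");p,d=arm.capture("wrist");cv2.imwrite("pics/w10.png",p)
m=hsv(p,(0,180,90),(6,255,255))|hsv(p,(174,180,90),(180,255,255))
P=pts(c,d,m); P=P[np.hypot(P[:,0]-.604,P[:,1]-.247)<.06]; t=P[P[:,2]>np.percentile(P[:,2],50)-.006]
q=cv2.minEnclosingCircle((t[:,:2]*1e4).astype(np.float32));print(q); go([q[0][0]/1e4,q[0][1]/1e4,.277],176.2); print(arm.get_obs()["joint_pos"])
E
```

```text
time: 18.95
position: [0.5137, 0.2552, 0.3872]
tcp_rot: [-0.001, 0.033, 0.999, 0.0]
ft_force: [0.3, 0.2, 0.2]
gripper_width: 0.085
grip_force: 0.0
time: 19.45
position: [0.6054, 0.2484, 0.388]
tcp_rot: [-0.0, 0.033, 0.999, 0.0]
ft_force: [0.1, 0.6, -0.3]
gripper_width: 0.0852
grip_force: 0.0
((6072.37060546875, 2643.300537109375), 418.3583679199219)
from [0.6053 0.2484 0.3882] head 176.3 shift [-0.006  0.107  0.741] turn [0. 0. 0.]
[ 0.1451  0.6333 -1.0344  1.2877  0.5349  1.5053  0.6769]
```

```bash
python3 -m crank '[[1,-0.011,-0.006,0.4,0,0,0],[1,-0.011,-0.006,0.741,0,0,0],[1,-0.011,-0.006,0.741,0,0,0],[1,-0.011,-0.006,0.741,0,0,0],[0,-0.011,-0.006,0.741,0,0,0],[0,-0.011,-0.006,0.741,0,0,0],[0,-0.011,-0.006,0.741,0,0,0],[0,-0.011,-0.006,0.741,0,0,0],[0,-0.011,-0.006,0.741,0,0,0]]' 50
for i in 1 2; do python3 -m crank '[[0,0,0,0,0,0,0.05],[0,0,0,0,0,0,0.1],[0,0,0,0,0,0,0.15],[0,0,0,0,0,0,0.2],[0,0,0,0,0,0,0.25],[0,0,0,0,0,0,0.3],[0,0,0,0,0,0,0.35],[0,0,0,0,0,0,0.4],[0,0,0,0,0,0,0.4]]'; done
python3 -m crank '[[0,0,0,0,0,0,0],[1,0,0,0,0,0,0],[1,0,0,0,0,0,0],[1,0,0,0,0,0,0],[1,0,0,-0.4,0,0,0],[1,0,0,-0.76,0,0,0],[1,0,0,-0.76,0,0,0],[1,0,0,-0.76,0,0,0]]'
python3 - <<'E'
from h import *
c=arm.camera_model("wrist");p,d=arm.capture("wrist");cv2.imwrite("pics/w11.png",p);np.save("w11.npy",d)
print(tool()[0],heading(tool()[1]),arm.get_obs()["joint_pos"])
p,d=arm.capture("top");cv2.imwrite("pics/top11.png",p)
E
```

```text
time: 20.62
position: [0.6089, 0.247, 0.2786]
tcp_rot: [0.001, 0.034, 0.999, 0.001]
ft_force: [-0.9, -0.0, 7.5]
gripper_width: 0.0506
grip_force: 51.2
time: 21.75
position: [0.6077, 0.2456, 0.2785]
tcp_rot: [0.001, 0.616, 0.788, -0.001]
ft_force: [-6.9, -5.6, 10.1]
gripper_width: 0.0509
grip_force: 52.0
time: 22.88
position: [0.606, 0.2462, 0.2785]
tcp_rot: [0.001, 0.961, 0.276, -0.002]
ft_force: [-12.3, -4.7, 12.8]
gripper_width: 0.0508
grip_force: 52.2
time: 23.88
position: [0.6083, 0.2463, 0.3898]
tcp_rot: [0.0, 0.961, 0.277, -0.0]
ft_force: [-1.0, 0.6, 0.0]
gripper_width: 0.0853
grip_force: 0.0
[0.60797513 0.24604663 0.38897151] 32.13584335525373 [-0.15272468  0.48645571 -0.46754621  1.29947997  0.21504824  1.40716676
 -1.61848795]
```

View pics/w11.png

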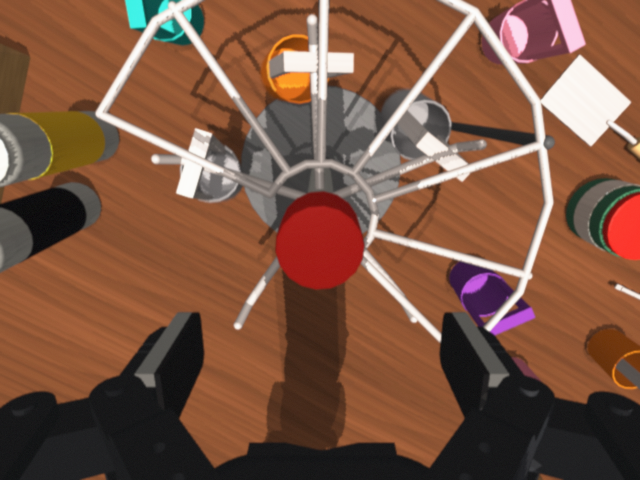

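Hook_1's bare tip is now at (240,325) and hook_2's is at (412,318). The hung orange pot is at (310,65) and the greys at (205,165) and (425,135). The remaining orange pot is at (620,350).

```bash
python3 - <<'E'
from h import *
for q in((240,325),(412,318),(156,159),(312,19)):
  p=plane("wrist",[q],.194)[0]-[.607,.2475,0]; print(np.hypot(*p[:2]),np.degrees(np.arctan2(p[1],p[0])))
E
for i in 1 2 3; do python3 -m crank '[[0.9,-0.553,0.915,0.089,0,0,0],[0.9,-0.553,0.915,0.089,0,0,0],[0.9,-0.553,0.915,0.089,0,0,0],[0.9,-0.553,0.915,0.089,0,0,0]]' >/dev/null; done
for i in 1 2; do python3 -m crank '[[0.9,0,0,0,0,0,-0.435],[0.9,0,0,0,0,0,-0.435],[0.9,0,0,0,0,0,-0.435],[0.9,0,0,0,0,0,-0.435],[0.9,0,0,0,0,0,-0.435],[0.9,0,0,0,0,0,-0.435],[0.9,0,0,0,0,0,-0.435],[0.9,0,0,0,0,0,-0.435],[0.9,0,0,0,0,0,-0.435]]'; done
python3 - <<'E'
from h import *
c=arm.camera_model("wrist");p,d=arm.capture("wrist");cv2.imwrite("pics/w12.png",p);np.save("w12.npy",d)
print(arm.get_obs()["joint_pos"],heading(tool()[1]));bars(c,p,d); go([.6101,-.243,.23],188.6)
for m,s,ce in blobs(hsv(p,(8,180,100),(18,255,255)),300): print("orange",ce,s[4],np.median(pts(c,d,m),axis=0))
E
```

```text
0.13472314742930203 179.61942397457423
0.13488685482706866 -110.04303481417394
0.13450855729468367 106.92035956108646
0.1349505707455753 34.46222583243011
time: 26.6
position: [0.6174, -0.2314, 0.3503]
tcp_rot: [-0.0, 0.569, 0.822, 0.001]
ft_force: [-0.8, 1.0, 0.1]
gripper_width: 0.0771
grip_force: 0.0
time: 27.72
position: [0.6171, -0.233, 0.3504]
tcp_rot: [0.0, -0.076, 0.997, 0.0]
ft_force: [-0.2, 0.7, 0.3]
gripper_width: 0.0766
grip_force: 0.0
[ 0.8321366   0.61566679 -0.88727079  1.33555029  0.47055458  1.4055829
  1.68491635] -171.29219278053876
 bar px [444.  80.] z 0.1276 c [ 0.5026 -0.1519] [0.014 0.046] yaw 28.3
 bar px [309. 188.] z 0.1278 c [ 0.6099 -0.2434] [0.014 0.056] yaw 98.4
from [ 0.617  -0.2333  0.3504] head -171.3 shift [ 0.055 -0.058  0.803] turn [0.    0.    0.001]
orange [313.76938776 164.30408163] 980 [ 0.60852925 -0.24028563  0.00300351]
```

```bash
python3 -m crank '[[0.9,0.055,-0.06,0,0,0,0],[0.9,0.055,-0.06,0.4,0,0,0],[0.9,0.055,-0.06,0.8,0,0,0],[0.9,0.055,-0.06,0.8,0,0,0],[0.9,0.055,-0.06,0.8,0,0,0]]'
python3 - <<'E'
from h import *
c=arm.camera_model("wrist");p,d=arm.capture("wrist");cv2.imwrite("pics/w13.png",p);bars(c,p,d)
go([.6101,-.243,.089],188.5)
E
```

```text
time: 28.4
position: [0.6111, -0.2451, 0.233]
tcp_rot: [0.001, -0.076, 0.997, -0.0]
ft_force: [-1.0, -0.9, 0.6]
gripper_width: 0.0772
grip_force: 0.0
 bar px [519.  65.] z 0.1276 c [ 0.4985 -0.1541] [0.015 0.056] yaw 28.9
 bar px [325. 238.] z 0.1277 c [ 0.6104 -0.2431] [0.014 0.056] yaw 98.5
from [ 0.6117 -0.245   0.2337] head -171.3 shift [0.012 0.016 0.965] turn [-0.001  0.001  0.001]
```

```bash
python3 -m crank '[[0.9,0.008,0.014,0.4,0,0,0],[0.9,0.008,0.014,0.8,0,0,0],[0.9,0.008,0.014,0.965,0,0,0],[0.9,0.008,0.014,0.965,0,0,0],[0.9,0.008,0.014,0.965,0,0,0],[0,0.008,0.014,0.965,0,0,0],[0,0.008,0.014,0.965,0,0,0],[0,0.008,0.014,0.965,0,0,0],[0,0.008,0.014,0.965,0,0,0],[0,0.008,0.014,0.965,0,0,0]]' 40
python3 -m crank '[[0,0,0,-0.2,0,0,0],[0,0,0,-0.4,0,0,0],[0,0,0,-0.7,0,0,0],[0,0,0,-1,0,0,0],[0,0,0,-1,0,0,0],[0,0,0,-1,0,0,0]]'
python3 -m crank '[[0,0,0,-0.3,0,0,0.03],[0,0,0,-0.3,0,0,0.055],[0,0,0,-0.3,0,0,0.055],[0,0,0,-0.3,0,0,0.055]]'
python3 - <<'E'
from h import *
go([.44,-.16,.281],178.7); go([.43,.0,.281],178.7); go([.43,.25,.281],178.7)
E
```

```text
time: 29.7
position: [0.61, -0.2434, 0.088]
tcp_rot: [0.002, -0.076, 0.997, -0.001]
ft_force: [-0.7, -0.8, 7.1]
gripper_width: 0.0554
grip_force: 43.2
time: 30.45
position: [0.6078, -0.243, 0.2352]
tcp_rot: [-0.001, -0.076, 0.997, -0.0]
ft_force: [1.3, 0.5, -3.1]
gripper_width: 0.0557
grip_force: 43.4
time: 30.95
position: [0.6075, -0.2429, 0.279]
tcp_rot: [-0.001, 0.009, 1.0, 0.0]
ft_force: [0.3, 0.5, -0.9]
gripper_width: 0.0554
grip_force: 43.8
from [ 0.6075 -0.2429  0.279 ] head 178.9 shift [ 1.127  0.531 -0.01 ] turn [ 0.    -0.001  0.001]
from [ 0.6075 -0.2429  0.279 ] head 178.9 shift [ 1.214  1.597 -0.009] turn [ 0.    -0.001  0.001]
from [ 0.6075 -0.2429  0.279 ] head 178.9 shift [ 1.245  3.263 -0.008] turn [ 0.    -0.001  0.001]
```

```bash
python3 -m crank '[[0,0.25,0.3,0,0,0,0],[0,0.5,0.6,0,0,0,0],[0,0.65,0.85,0,0,0,0],[0,0.65,0.85,0,0,0,0],[0,0.65,0.85,0,0,0,0]]' >/dev/null
python3 -m crank '[[0,0.3,0.3,0,0,0,0],[0,0.6,0.6,0,0,0,0],[0,0.6,0.85,0,0,0,0],[0,0.6,0.85,0,0,0,0],[0,0.6,0.85,0,0,0,0]]' 
for i in 1 2; do python3 -m crank '[[0,0,0.3,0,0,0,0],[0,0,0.6,0,0,0,0],[0,0,0.78,0,0,0,0],[0,0,0.78,0,0,0,0],[0,0,0.78,0,0,0,0]]' | tail -5; done
python3 - <<'E'
from h import *
go([.432,.2515,.182],178.7); go([.497,.250,.182],178.7)
E
```

```text
time: 32.2
position: [0.4268, 0.0147, 0.2806]
tcp_rot: [-0.0, 0.011, 1.0, 0.0]
ft_force: [-0.3, 0.7, -0.9]
gripper_width: 0.0554
grip_force: 43.9
position: [0.429, 0.1312, 0.2803]
tcp_rot: [-0.0, 0.011, 1.0, -0.0]
ft_force: [0.4, -0.8, -2.6]
gripper_width: 0.0559
grip_force: 44.2
position: [0.4315, 0.2478, 0.2802]
tcp_rot: [-0.0, 0.011, 1.0, -0.001]
ft_force: [0.1, 0.4, -2.7]
gripper_width: 0.0557
grip_force: 44.3
from [0.4315 0.2478 0.2802] head 178.7 shift [-0.003  0.026  0.655] turn [-0. -0. -0.]
from [0.4315 0.2478 0.2802] head 178.7 shift [-0.436  0.026  0.655] turn [-0. -0. -0.]
```

```bash
python3 -m crank '[[0,0,0.026,0.3,0,0,0],[0,0,0.026,0.645,0,0,0],[0,0,0.026,0.645,0,0,0],[0,0,0.026,0.645,0,0,0],[0,-0.12,0.026,0.645,0,0,0],[0,-0.25,0.026,0.645,0,0,0],[0,-0.35,0.026,0.645,0,0,0],[0,-0.44,0.026,0.645,0,0,0],[0,-0.44,0.026,0.645,0,0,0],[0,-0.44,0.026,0.645,0,0,0]]'
python3 - <<'E'
from h import *
p,d=arm.capture("wrist");cv2.imwrite("pics/w14.png",p[150:480,120:520])
E
```

```text
time: 34.7
position: [0.4963, 0.2526, 0.1839]
tcp_rot: [-0.0, 0.01, 1.0, -0.0]
ft_force: [-0.9, 0.9, -2.0]
gripper_width: 0.0558
grip_force: 44.3
```

View pics/w14.png

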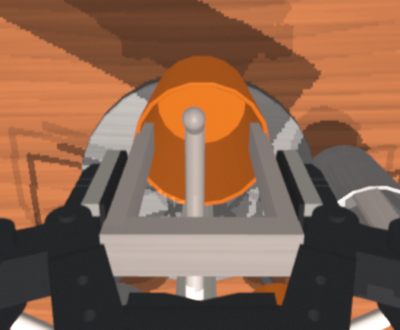

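The hook passes through the window, with its tip at (193,120), about centred. I lower it until it bears.

```bash
python3 -m crank '[[0,0,0,0.1,0,0,0],[0,0,0,0.2,0,0,0],[0,0,0,0.27,0,0,0],[0,0,0,0.285,0,0,0],[0,0,0,0.297,0,0,0],[0,0,0,0.297,0,0,0]]'
```

```text
time: 35.5
position: [0.497, 0.2529, 0.1399]
tcp_rot: [0.0, 0.01, 1.0, 0.0]
ft_force: [-0.7, 0.2, -0.3]
gripper_width: 0.0556
grip_force: 44.7
```

```bash
python3 -m crank '[[0,0,0,0.01,0,0,0],[0,0,0,0.015,0,0,0],[0,0,0,0.015,0,0,0]]'
python3 -m crank '[[0.5,0,0,0,0,0,0],[0.9,0,0,0,0,0,0],[0.9,0,0,0,0,0,0],[0.9,0,0,0,0,0,0],[0.9,0,0,-0.2,0,0,0],[0.9,0,0,-0.5,0,0,0],[0.9,0,0,-0.9,0,0,0],[0.9,0.3,0,-0.99,0,0,0],[0.9,0.5,0,-0.99,0,0,0],[0.9,0.5,0,-0.99,0,0,0]]'
python3 - <<'E'
from h import *
p,d=arm.capture("wrist");c=arm.camera_model("wrist")
m=hsv(p,(8,180,100),(18,255,255));P=pts(c,d,m);P=P[np.hypot(P[:,0]-.497,P[:,1]-.25)<.06];r=P[P[:,2]>P[:,2].max()-.008];print("rim",r[:,2].max(),cv2.minEnclosingCircle((r[:,:2]*1e4).astype(np.float32)))
for n in("scene","top"):
    q,d=arm.capture(n);cv2.imwrite(f"pics/{n}15.png",q)
    for m,s,ce in blobs(hsv(q,(8,180,110),(18,255,255)),20): print(n,ce.round(0),s[4],np.median(pts(n,d,m),axis=0).round(3))
s=cv2.imread("pics/scene15.png")[100:320,180:500];t=cv2.imread("pics/top15.png")[90:310,140:460]
cv2.imwrite("pics/c15.png",np.vstack([np.hstack([cv2.resize(s,(400,275)),cv2.resize(t,(400,275))]),cv2.resize(p[180:480],(800,300))[:,:,:]])[:600])
print(arm.get_obs()["time"])
E
```

```text
time: 35.88
position: [0.4972, 0.2545, 0.1395]
tcp_rot: [0.001, 0.01, 1.0, 0.001]
ft_force: [-5.7, 0.2, 16.3]
gripper_width: 0.0556
grip_force: 46.4
time: 37.12
position: [0.4203, 0.254, 0.2859]
tcp_rot: [0.0, 0.009, 1.0, -0.001]
ft_force: [0.5, -0.9, -0.4]
gripper_width: 0.0769
grip_force: 0.0
rim 0.11350051841655712 ((4986.80078125, 2519.614501953125), 297.3974304199219)
scene [200.  12.] 1007 [-0.591  0.417  0.459]
scene [346.   4.] 54 [-0.467  1.14   0.406]
scene [363.  55.] 657 [-0.419  1.227  0.153]
scene [381.   9.] 75 [-0.378  1.303  0.365]
scene [405.  12.] 136 [-0.316  1.415  0.343]
scene [420.  14.] 373 [-0.277  1.488  0.33 ]
scene [440.   3.] 23 [-0.229  1.58   0.372]
scene [449.  14.] 232 [-0.2    1.628  0.321]
scene [472.  20.] 538 [-0.132  1.752  0.282]
scene [588.  10.] 138 [0.302 2.076 0.351]
scene [629.   8.] 162 [0.487 2.077 0.386]
scene [555.   7.] 22 [0.136 2.08  0.334]
scene [504.  18.] 113 [-0.131  2.076  0.235]
scene [568.  15.] 46 [0.216 2.077 0.31 ]
scene [608.  15.] 26 [0.404 2.075 0.341]
scene [620.  18.] 31 [0.464 2.075 0.337]
scene [520.  23.] 70 [-0.034
[... 818 characters left out ...]
 [632.  62.] 39 [0.594 2.078 0.159]
scene [295.  66.] 27 [nan nan nan]
scene [291.  71.] 21 [nan nan nan]
scene [378.  98.] 152 [-0.372  1.314 -0.09 ]
scene [111. 102.] 66 [-0.826  0.01   0.142]
scene [289. 177.] 7341 [ 0.086  0.325 -0.002]
scene [226. 321.] 60640 [ 0.575 -0.266 -0.001]
scene [420. 203.] 82 [ 0.528  0.568 -0.002]
scene [347. 209.] 114 [0.478 0.271 0.092]
scene [363. 218.] 98 [ 0.461  0.358 -0.001]
scene [349. 227.] 105 [0.513 0.228 0.061]
scene [414. 241.] 632 [0.699 0.315 0.072]
scene [ 55. 435.] 4277 [ 0.648 -0.659  0.101]
top [234. 198.] 36 [0.705 0.298 0.056]
top [224. 204.] 51 [0.687 0.325 0.055]
37.275
  return _methods._mean(a, axis=axis, dtype=dtype,
  ret = um.true_divide(
```

View pics/c15.png

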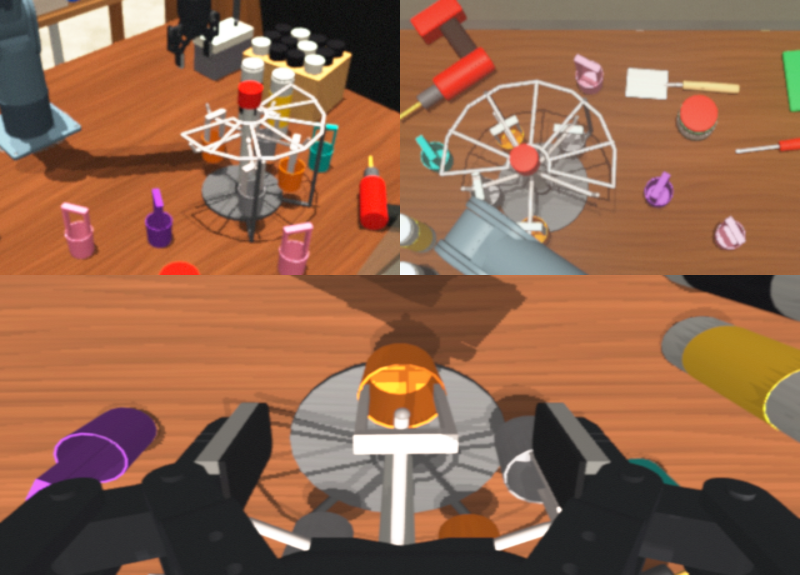

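Both orange pots hang, one at the front (wrist rim z=0.1135, so base about 0.053) and one at the rear, and no orange is left on the bench. The greys hang at top-crop (485,190) and (570,130). On to the selector.

```bash
for i in 1 2 3 4 5; do python3 -m crank '[[0.6,-0.075,-0.92,0,0,0,0],[0.6,-0.075,-0.92,0,0,0,0],[0.6,-0.075,-0.92,0,0,0,0],[0.6,-0.075,-0.92,0,0,0,0]]' >/dev/null; done
for i in 1 2; do python3 -m crank '[[0.6,0,0,0,0,0,0.62],[0.6,0,0,0,0,0,0.62],[0.6,0,0,0,0,0,0.62],[0.6,0,0,0,0,0,0.62],[0.6,0,0,0,0,0,0.62],[0.6,0,0,0,0,0,0.62],[0.6,0,0,0,0,0,0.62],[0.6,0,0,0,0,0,0.62],[0.6,0,0,0,0,0,0.62],[0.6,0,0,0,0,0,0.62],[0.6,0,0,0,0,0,0.62],[0.6,0,0,0,0,0,0.62]]'; done
cat >> h.py <<'E'
def sel(cam="wrist"):
    c=arm.camera_model(cam);p,d=arm.capture(cam); P=pts(c,d,hsv(p,(0,0,120),(180,80,255)))
    t=P[(P[:,2]>.084)&(P[:,2]<.102)&(np.hypot(P[:,0]-.472,P[:,1]+.439)<.06)]; q,wh,a=yaw_of(t)
    B=pts(c,d,hsv(p,(100,150,60),(125,255,255))); B=B[(B[:,2]>.043)&(B[:,2]<.056)&(np.hypot(B[:,0]-.472,B[:,1]+.439)<.11)]; b,bw,ba=yaw_of(B)
    qs=(1-np.radians(a-ba)+.3)%np.pi-.3
    print(cam,"blade",q.round(4),wh,round(float(a),1),"z",np.median(t[:,2]).round(4),"box",b.round(4),bw,round(float(ba),1),"q",round(float(qs),3)); return q,a,ba
E
python3 - <<'E'
from h import *
print(arm.get_obs()["joint_pos"]); q,a,ba=sel(); sel("scene"); go([*q,.20],a-180)
E
```

```text
time: 41.28
position: [0.4656, -0.4334, 0.2861]
tcp_rot: [-0.0, 0.831, 0.556, 0.001]
ft_force: [0.2, -0.6, 0.6]
gripper_width: 0.051
grip_force: 0.0
time: 42.78
position: [0.465, -0.4351, 0.2857]
tcp_rot: [-0.001, 0.927, -0.376, -0.0]
ft_force: [0.7, 0.1, 0.4]
gripper_width: 0.0512
grip_force: 0.0
[ 6.84085480e-01  4.71953806e-01 -2.59643378e-03  1.52546137e+00
 -5.29052957e-05  1.14458939e+00 -1.65905623e+00]
wrist blade [ 0.4728 -0.4379] [0.016 0.076] 136.9 z 0.0924 box [ 0.4733 -0.438 ] [0.107 0.128] 171.4 q 1.603
scene blade [ 0.4744 -0.439 ] [0.019 0.078] 135.8 z 0.0921 box [ 0.4775 -0.4391] [0.106 0.13 ] 171.6 q 1.624
from [ 0.4647 -0.4358  0.2857] head -44.1 shift [ 0.048 -0.027  0.571] turn [-0.     0.    -0.006]
```

```bash
python3 -m crank '[[0.6,0.05,-0.027,0.3,0,0,-0.004],[0.6,0.05,-0.027,0.7,0,0,-0.004],[0.6,0.05,-0.027,0.7,0,0,-0.004],[0.6,0.05,-0.027,0.7,0,0,-0.004]]' >/dev/null
python3 -m crank '[[0.6,0,0,0.4,0,0,0],[0.6,0,0,0.7,0,0,0],[0.6,0,0,0.7,0,0,0],[0.6,0,0,0.7,0,0,0],[0,0,0,0.7,0,0,0],[0,0,0,0.7,0,0,0],[0,0,0,0.7,0,0,0],[0,0,0,0.7,0,0,0],[0,0,0,0.7,0,0,0],[0,0,0,0.7,0,0,0]]' 30
python3 -c "
from h import *
print(heading(tool()[1]))"
```

```text
time: 44.62
position: [0.4747, -0.4392, 0.078]
tcp_rot: [-0.0, 0.929, -0.371, 0.002]
ft_force: [1.4, 3.0, 7.5]
gripper_width: 0.0153
grip_force: 33.8
-43.56893246498727
```

```bash
python3 -m crank '[[0,0,0,0,0,0,-0.055],[0,0,0,0,0,0,-0.11],[0,0,0,0,0,0,-0.165],[0,0,0,0,0,0,-0.22],[0,0,0,0,0,0,-0.275],[0,0,0,0,0,0,-0.33],[0,0,0,0,0,0,-0.385],[0,0,0,0,0,0,-0.44],[0,0,0,0,0,0,-0.495],[0,0,0,0,0,0,-0.525],[0,0,0,0,0,0,-0.525],[0,0,0,0,0,0,-0.525]]'
python3 -c "
from h import *
print(heading(tool()[1]),arm.get_obs()['moment']);sel('scene');sel('top')"
```

```text
time: 46.12
position: [0.4747, -0.4362, 0.0779]
tcp_rot: [-0.001, 0.903, 0.429, 0.002]
ft_force: [-0.7, 10.5, 13.9]
gripper_width: 0.0153
grip_force: 36.5
50.85123660384103 [ 2.25006602  0.13679631 -0.64998254]
scene blade [ 0.4884 -0.4237] [0.021 0.034] 30.5 z 0.0921 box [ 0.4772 -0.4389] [0.106 0.13 ] 171.7 q 0.322
top blade [ 0.4674 -0.4357] [0.017 0.075] 50.6 z 0.0914 box [ 0.4248 -0.4558] [0.044 0.047] 164.6 q -0.152
```

The blade sits at the end stop: the tool is at 50.9° against the expected 48.8°, and it pushes back. Now three clicks clockwise, release, rise and measure.

```bash
python3 -m crank '[[0,0,0,0,0,0,0.05],[0,0,0,0,0,0,0.1],[0,0,0,0,0,0,0.15],[0,0,0,0,0,0,0.2],[0,0,0,0,0,0,0.25],[0,0,0,0,0,0,0.3],[0,0,0,0,0,0,0.35],[0,0,0,0,0,0,0.39],[0,0,0,0,0,0,0.393],[0,0,0,0,0,0,0.393],[0,0,0,0,0,0,0.393]]'
python3 -m crank '[[0.3,0,0,0,0,0,0],[0.6,0,0,0,0,0,0],[0.6,0,0,0,0,0,0],[0.6,0,0,0,0,0,0],[0.6,0,0,-0.3,0,0,0],[0.6,0,0,-0.7,0,0,0],[0.6,0,0,-0.99,0,0,0],[0.6,0,0,-0.99,0,0,0],[0.6,0,0,-0.99,0,0,0]]'
python3 - <<'E'
from h import *
print(heading(tool()[1]));sel();sel("scene")
p,d=arm.capture("top");cv2.imwrite("pics/top20.png",p)
m=hsv(p,(6,170,90),(20,255,255))
for m,s,ce in blobs(m,40):
    if 100<ce[0]<480 and 100<ce[1]<320: print("orange",ce.round(0),s[4],np.median(pts("top",d,m),axis=0).round(3))
P=pts("top",d,hsv(p,(0,0,120),(180,70,255))); P=P[(P[:,2]>.165)&(P[:,2]<.187)]; v=P[:,:2]-[.607,.2475]; r=np.hypot(*v.T); a=np.degrees(np.arctan2(v[:,1],v[:,0]))
for h,an in enumerate(np.array([0,72,144,216,288])+178.7-72):
    e=(a-an+180)%360-180; k=(abs(e)<30)&(r>.06)&(r<.16); t=abs(r*np.sin(np.radians(e)))
    print("hook",h,"n",k.sum(),"bar pts off-axis",(k&(t>.012)).sum())
E
```

```text
time: 47.6
position: [0.4752, -0.4385, 0.0779]
tcp_rot: [-0.0, 0.985, -0.172, 0.002]
ft_force: [2.4, 4.5, 7.6]
gripper_width: 0.0152
grip_force: 33.8
time: 48.72
position: [0.4719, -0.4391, 0.2235]
tcp_rot: [-0.0, 0.985, -0.173, -0.0]
ft_force: [0.4, -0.9, 0.2]
gripper_width: 0.051
grip_force: 0.0
-19.886428229504048
wrist blade [ 0.4729 -0.4374] [0.016 0.076] 160.4 z 0.0924 box [ 0.4733 -0.4375] [0.108 0.128] 171.4 q 1.192
scene blade [ 0.4756 -0.4397] [0.016 0.077] 159.8 z 0.0919 box [ 0.4776 -0.4393] [0.107 0.129] 171.4 q 1.201
orange [234. 198.] 64 [0.704 0.297 0.055]
orange [224. 204.] 73 [0.686 0.324 0.058]
orange [465. 203.] 84 [ 0.71  -0.334  0.005]
orange [249. 281.] 111 [0.482 0.251 0.057]
hook 0 n 220 bar pts off-axis 77
hook 1 n 224 bar pts off-axis 85
hook 2 n 99 bar pts off-axis 1
hook 3 n 190 bar pts off-axis 72
hook 4 n 169 bar pts off-axis 86
```

The selector reads 1.20, hooks 0, 1, 3 and 4 carry pots, hook 2 is empty, and the robot is clear. I'm handing it in.

```bash
python3 -c "
from workcell import arm
print(arm.finish_job())"
```

```text
the job is handed in; nothing more can be done
None
```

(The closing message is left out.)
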